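Put each fitted lid back on its own turned box

ROBOT

A 6-joint arm with a two-finger parallel gripper is mounted at the origin on a cart in front of the work surface, level with it; the furniture and walls round the work are solid. World frame = base frame: x ahead of the robot, y to its left, z up, the work surface at z = 0. Lengths are in m, angles in rad, forces in N, time in s.
With the tool pointing down it reaches from about 0.25 to 0.775 m from the base axis. Payload 4 kg.
Tool frame: the origin (TCP) lies on the centre line of the jaws, within the pads' length; the fingertips stand 17 mm ahead of it and the grasp point (between the pads) lies 2 mm behind it; z points along the fingers, y is the line along which they close (so a half turn about z gives the same grasp; the last joint's range is limited). The gripper opens to 94 mm and grips with 3 to 60 N. Pads are 16 mm wide; open, the fingers measure 119 mm over their backs; the gripper's body (75 mm by 177 mm) begins 78 mm behind the grasp point.
Start: joints at [-1.238, 0.087, 1.371, -0, 1.684, -0.103], TCP at [0.232, -0.499, 0.223] pointing down, gripper open.
Joint ranges: [-3.1, 3.1], [-0.76, 2.03], [0.27, 2.55], [-1.08, 4.22], [0.17, 2.65], [-2.57, 2.57]. Speed limits (rad/s): [2.79, 2.79, 3.14, 3.14, 3.14, 3.14].

INTERFACE

Orientations are given as [roll, pitch, yaw] about the fixed x, y, z axes, in that order (R = Rz(yaw) Ry(pitch) Rx(roll)).
In Python, from bench import robot gives the robot as it stands.
- The arm moves only by the tool servo_tool, never from a script. Its argument "plan" is a list of rows, each a list of 7 numbers: the shift along the tool's x, y, z normalised to -1 to 1, where 1 is 0.1 m, then the turn, a rotation vector about the tool's x, y, z normalised to -1 to 1, where 1 is pi/2 rad, then the finger opening in mm, from 0 to 94. In form: [[x, y, z, ax, ay, az, gripper], ...]. A call has 1 to 12 rows; each row is the pose to reach, as a shift and turn from the pose commanded when the call began, along the tool's axes at that moment; what a row does not reach only later rows make up. A row lasts 1/12 s, in which the tool goes at most 41.7 mm and 7.16 degrees, less where a joint would pass 70% of its speed; a pose out of reach is approached as far as the arm can. A call with a number of a shift or a turn outside -1 to 1 is refused whole. A call with a gripper value outside its range is refused whole. The fingers move at their own pace and stop on an object; the grip force is fixed at half the most. Time passes only in rows, so rows that repeat a pose let the fingers close. It gives the time, the measured TCP pose, the force, the opening and the grip force at its end, in the units of the state.
- robot.get_obs(): the state, without advancing time (a new reading comes with each control period).
- robot.snapshot(name): name is "side" or "top" or "wrist"; returns the picture (384x512x3 uint8, red, green, blue); there is no depth.
- robot.camera_params(name): a dict with "camera_matrix" (3x3 intrinsics, pixels), "distortion" ([k1, k2, p1, p2, k3] as OpenCV has them; the pictures are not rectified), "rvec" (rotation vector, rad) and "tvec" (3), from world to camera coordinates, as OpenCV has them; the wrist camera has in their place "tool_from_camera" (4x4, takes a point from camera to tool coordinates, whose origin is the TCP and whose axes are the flange's). Camera axes: x right, y down, z forward; pixel columns grow to the right and rows downward; lengths in m; the calibration is good to about 2 mm. A picture is of the moment at which its call begins: read the wrist's pose just before it. camera_params takes no time and is no camera call.
- robot.close_job(): hands the job in; it is judged then, once.
Trained networks look in the newest picture that a camera, given by its name, has taken for a name from the list of things; names that differ only in an ending like _2 or _b are one class to them, and where a whole thing is asked for, a point or a joint stands for the part that bears it (a point fixed in the world has none). Each returns a list of dicts, best first, with "conf" (0 to 1); they miss things now and then, are a little off and sometimes report something else, mostly with a low value. They report only what shows in the picture. A call takes as long as a camera call. They do not tell look-alikes from the thing itself.
- robot.find_in(thing, camera): "extent" ([centre column, centre row, width, height] in pixels, round what is visible of it).
The state is a dict: "time": time; "joint_positions": joint angles; "qvel": joint speeds; "joint_torque": joint torques, N m; "tool_pos": TCP position; "ee_rot": TCP orientation; "wrist_force": force on the tool from outside, world axes, zero at the start; "wrist_torque": the same for the moment, N m; "width": finger opening in m; "finger_force": force on a finger pad.
Only numpy, scipy, OpenCV 4.12 (cv2) and the standard library are available. Lean on these libraries where they do the work, as an engineer would, in place of code of your own. Each camera call takes 0.05 s, during which the arm holds its last target. There are 200 camera calls.

TASK

The lids of the four turned wooden boxes got mixed up: every lid sits on the wrong box. Set one lid aside on the empty cork rest board to free a box, then move the lids round one at a time until each is fully home in the mouth of the box of its own size. The lids are finished and the bench is gritty, so never lay a lid on the bare bench; do not push the boxes out of place or tip them, and do not push or knock over the oil can.

Things in the scene. Friction and masses are not known exactly. Their poses are not given: they have to be found in the camera images.
- lid_a_knob (a point): Lid of the smallest box: wooden disc 56 mm across, 8 mm thick; upright straight knob on top, 20 mm across, 40 tall; tapered spigot below, 11 deep, 30 mm across, 18 at its tip. Point: in the knob on the axis, where to grasp: 27 mm above the disc, 13 below the knob's top, 46 above the spigot's tip. z up. About 0.1 kg. Starts upright on a wrong box.
- box_a_mouth (a point): Smallest turned box, light wood, round, loose on the bench: 56 mm across, 62 mm tall, 34 mm wide open mouth, deeper than the spigots. The point is the centre of its mouth, level with the rim, 62 mm above the bench; z up. A lid that is home has its knob point 35 mm above this point.
- lid_b_knob (a point): Lid of the second smallest box: wooden disc 66 mm across, 8 mm thick; upright straight knob on top, 20 mm across, 40 tall; tapered spigot below, 11 deep, 38 mm across, 26 at its tip. Point: in the knob on the axis, where to grasp: 27 mm above the disc, 13 below the knob's top, 46 above the spigot's tip. z up. About 0.1 kg. Starts upright on a wrong box.
- box_b_mouth (a point): Second smallest turned box, light wood, round, loose on the bench: 66 mm across, 80 mm tall, 42 mm wide open mouth, deeper than the spigots. The point is the centre of its mouth, level with the rim, 80 mm above the bench; z up. A lid that is home has its knob point 35 mm above this point.
- lid_c_knob (a point): Lid of the second largest box: wooden disc 76 mm across, 8 mm thick; upright straight knob on top, 20 mm across, 40 tall; tapered spigot below, 11 deep, 46 mm across, 34 at its tip. Point: in the knob on the axis, where to grasp: 27 mm above the disc, 13 below the knob's top, 46 above the spigot's tip. z up. About 0.1 kg. Starts upright on a wrong box.
- box_c_mouth (a point): Second largest turned box, light wood, round, loose on the bench: 76 mm across, 70 mm tall, 50 mm wide open mouth, deeper than the spigots. The point is the centre of its mouth, level with the rim, 70 mm above the bench; z up. A lid that is home has its knob point 35 mm above this point.
- lid_d_knob (a point): Lid of the largest box: wooden disc 86 mm across, 8 mm thick; upright straight knob on top, 20 mm across, 40 tall; tapered spigot below, 11 deep, 56 mm across, 44 at its tip. Point: in the knob on the axis, where to grasp: 27 mm above the disc, 13 below the knob's top, 46 above the spigot's tip. z up. About 0.1 kg. Starts upright on a wrong box.
- box_d_mouth (a point): Largest turned box, light wood, round, loose on the bench: 86 mm across, 56 mm tall, 60 mm wide open mouth, deeper than the spigots. The point is the centre of its mouth, level with the rim, 56 mm above the bench; z up. A lid that is home has its knob point 35 mm above this point.
- rest_board_top (a point): Rest board, fixed: plywood square 110 x 110 mm with a 92 x 92 mm cork face, lying on the bench; empty at the start and room for one lid. The point is the centre of the cork face, 12 mm above the bench. A lid standing on it (on its spigot's tip) has its knob point 46 mm above this point.
- oil_can_mid (a point): Oil can standing loose to the left behind the boxes: dark green round body 64 mm across and 85 mm tall, thin bent spout up to 177 mm that points away from the robot. The point is on the axis of the body, 40 mm above the bench; z up. To be left standing. Also there, not to be touched: a steel tool rest about 0.28 m high along the right edge of the bench, and a parts rack that hangs 0.7 m above the back half.
Things that resemble listed ones, but are neither listed nor needed, are in the scene too. What is shaped like the part that bears lid_b_knob but red or turquoise is not meant.

How it is judged:
By the outcome, as a careful person would: the job done as asked, in the order asked, and still so for the second after the job is handed in, with the robot touching nothing.
It also fails if it takes over 115 s, if anything falls off the work surface, if the arm or the gripper's body presses on something with over 40 N, if the wrist force passes 120 N, or if a joint passes its speed limit or range.

## Working session

There is one attempt and no reset: what is moved stays moved. The work goes in short steps, Python scripts to look and compute and a tool call to move; the robot and the scene stay as the last step left them, time stands still between calls to the robot, and variables do not carry over. Pictures are saved under pics/ and viewed, at most 18 in all, crops included, and the job is handed in when it is done.

Besides the shell and the picture viewer there is one more tool, called by a JSON object that holds its "name" and its "arguments". servo_tool: Moves the arm, as the interface text tells. Scaled input: -1 to 1 covers 0.1 m each way for a shift and pi/2 rad each way for a turn. Its arguments: {"type":"object","properties":{"plan":{"type":"array","items":{"type":"array","items":{"type":"number"}}}},"required":["plan"]}

```bash
mkdir -p pics; ls
python3 - <<'E'
from bench import robot
import cv2
o=robot.get_obs();print(o)
for c in("top","side"):
    im=robot.snapshot(c);cv2.imwrite(f"pics/{c}0.png",im[:,:,::-1])
    print(c,robot.camera_params(c))
    for t in ["lid_a_knob","box_a_mouth","rest_board_top","oil_can_mid"]:
        for d in robot.find_in(t,c): print(t,[round(x) for x in d["extent"]],round(d["conf"],2))
print(robot.camera_params("wrist"))
E
```

```text
pics
{'time': 0.0, 'joint_positions': array([-1.23809593e+00,  8.78973041e-02,  1.37227823e+00, -3.37211659e-05,
        1.68356504e+00, -1.03093611e-01]), 'qvel': array([-0.0004226 , -0.00040016,  0.00024991, -0.00192288, -0.00039627,
        0.00038945]), 'joint_torque': array([-2.53974504e-04, -3.40187895e+01, -3.02429903e+01,  7.19114835e-02,
        3.30451818e-02, -1.67398503e-04]), 'tool_pos': array([ 0.23199043, -0.4981074 ,  0.2213235 ]), 'ee_rot': array([-3.13945269e+00, -1.87706996e-04,  4.35790046e-01]), 'wrist_force': array([-0.35295329,  0.57272187, -0.48147815]), 'wrist_torque': array([-0.00128747, -0.01077165,  0.02500689]), 'finger_force': 0.0, 'width': 0.09438691092265603}
top {'camera_matrix': array([[422.10270934,   0.        , 248.57250537],
       [  0.        , 422.10270934, 187.22648315],
       [  0.        ,   0.        ,   1.        ]]), 'distortion': array([0.00885132, 0.        , 0.        , 0.        , 0.        ]), 'rvec': array([ 1.94585495, -2.2621283 ,  0.24211863]), 'tvec': array([0.15766501, 0.59648624, 1.18686896])}
lid_a_knob [318, 165, 20, 15] 0
[... 516 characters left out ...]
58
box_a_mouth [334, 171, 13, 21] 0.59
rest_board_top [285, 264, 51, 39] 0.94
{'camera_matrix': array([[288.88950266,   0.        , 255.84870443],
       [  0.        , 288.88950266, 192.90353508],
       [  0.        ,   0.        ,   1.        ]]), 'distortion': array([-0.05384676,  0.        ,  0.        ,  0.        ,  0.        ]), 'tool_from_camera': array([[-3.77658328e-04, -9.65103079e-01, -2.61870013e-01,
         7.68422637e-02],
       [ 9.99999667e-01, -1.75096089e-04, -7.96854996e-04,
         5.78180121e-04],
       [ 7.23194795e-04, -2.61870227e-01,  9.65102824e-01,
        -1.62141590e-01],
       [ 0.00000000e+00,  0.00000000e+00,  0.00000000e+00,
         1.00000000e+00]])}
```

View pics/top0.png

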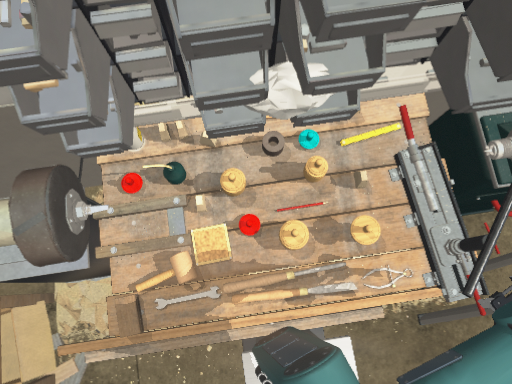

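View pics/side0.png

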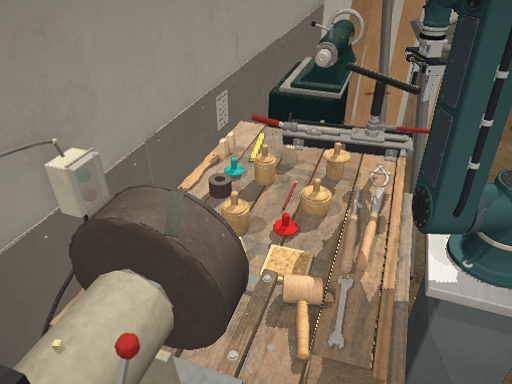

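Top view: four lidded wooden boxes at about (233,180), (317,167), (294,234) and (366,229). The rest board is at (211,243) and the oil can at (174,173). The look-alikes are red lids at (132,183) and (250,224) and a turquoise one at (309,139). I'll measure these and make one close montage.

```bash
cat > h.py <<'E'
import numpy as np, cv2
from bench import robot
from scipy.spatial.transform import Rotation as R
def cam(c,o=None):
    p=robot.camera_params(c);K=p["camera_matrix"];D=p["distortion"]
    if c=="wrist":
        o=o or robot.get_obs();T=np.eye(4);T[:3,:3]=R.from_euler("xyz",o["ee_rot"]).as_matrix();T[:3,3]=o["tool_pos"]
        W=np.linalg.inv(T@p["tool_from_camera"]);return K,D,W[:3,:3],W[:3,3]
    return K,D,cv2.Rodrigues(p["rvec"])[0],np.array(p["tvec"])
def atz(c,uv,z,o=None):
    K,D,r,t=cam(c,o);n=cv2.undistortPoints(np.array([[uv]],float),K,D).ravel()
    d=r.T@np.array([*n,1]);C=-r.T@t;return C+d*(z-C[2])/d[2]
def proj(c,P,o=None):
    K,D,r,t=cam(c,o);return cv2.projectPoints(np.array(P,float).reshape(-1,3),cv2.Rodrigues(r)[0],t,K,D)[0].reshape(-1,2)
E
python3 - <<'E'
from h import *
for n,uv,z in [("P",(233,180),.09),("Q",(317,167),.09),("R",(294,234),.09),("S",(366,229),.09),("board",(211,243),.012),("can",(175,173),.08),("redL",(132,183),.01),("red",(250,224),.01),("turq",(309,139),.01)]:
    p=atz("top",uv,z);print(n,p.round(3),proj("side",[p]).round())
t=cv2.imread("pics/top0.png");s=cv2.imread("pics/side0.png")
a=lambda im,u,v:cv2.resize(im[v-25:v+25,u-25:u+25],(200,200),interpolation=cv2.INTER_CUBIC)
cv2.imwrite("pics/m.png",np.vstack([np.hstack([a(t,*q) for q in[(233,180),(317,167),(294,234),(366,229)]]),np.hstack([a(s,*q) for q in[(236,213),(265,165),(316,196),(336,162)]])]))
E
```

```text
P [0.636 0.109 0.09 ] [[238. 200.]]
Q [ 0.638 -0.14   0.09 ] [[267. 156.]]
R [ 0.454 -0.04   0.09 ] [[319. 184.]]
S [ 0.438 -0.244  0.09 ] [[338. 151.]]
board [0.472 0.203 0.012] [[287. 261.]]
can [0.686 0.276 0.08 ] [[192. 239.]]
redL [0.694 0.422 0.01 ] [[160. 305.]]
red [0.512 0.078 0.01 ] [[286. 227.]]
turq [ 0.752 -0.148  0.01 ] [[235. 170.]]
```

View pics/m.png

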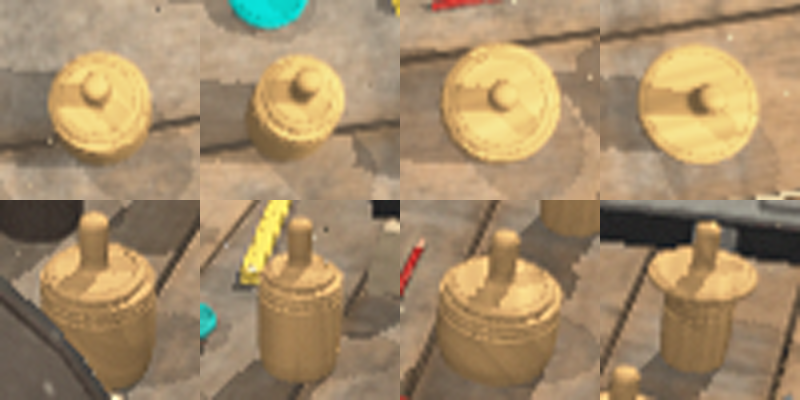

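Top row of the montage, left to right: P, Q, R, S. Side row: P is a wide box, Q a tall narrow one, R a flat wide one, and S the thinnest with a far overhanging lid. Hypothesis: S = box a with lid d, Q = box b with lid a, P = box c with lid b, R = box d with lid c. I'll check the sizes numerically and then go above S.

Run:
```python
from h import *
o=np.array
for n,uv,ztop,zd,w in [("P",(233-25+24,180-25+21.5),.118,.078,102),("Q",(317-25+26,167-25+19),.128,.088,88),("R",(294-25+26,234-25+23.5),.104,.064,118),("S",(366-25+28,229-25+23.5),.121,.081,120)]:
    p=atz("top",uv,ztop);a=atz("top",uv,zd);b=atz("top",(uv[0]+w/4,uv[1]),zd);print(n,p.round(3),"disc",np.linalg.norm(a-b).round(4),proj("side",[p]).round())
for uv,z in [((408,150),.28),((450,290),.28),((405,150),0.1),((435,290),0.1),((475,290),.28)]: print("rest",uv,atz("top",uv,z).round(3))
```

```text
P [0.64  0.11  0.118] disc 0.0754 [[236. 191.]]
Q [ 0.646 -0.139  0.128] disc 0.0648 [[265. 145.]]
R [ 0.457 -0.042  0.104] disc 0.0855 [[319. 179.]]
S [ 0.438 -0.244  0.121] disc 0.0855 [[339. 143.]]
rest (408, 150) [ 0.6   -0.334  0.28 ]
rest (450, 290) [ 0.256 -0.352  0.28 ]
rest (405, 150) [ 0.648 -0.403  0.1  ]
rest (435, 290) [ 0.246 -0.392  0.1  ]
rest (475, 290) [ 0.247 -0.408  0.28 ]
```

The sizes agree: R and S read about 86 mm, P 76 and Q 65, and only S's lid overhangs. That fits the hypothesis, with the cycle d→board, a→S, b→Q, c→P, d→R. Next I rise over the tool rest (y≈-0.34 to -0.41, up to 0.28 m), turning to yaw 90° so tool x = +y and tool y = +x.

{"name": "servo_tool", "arguments": {"plan": [[0,0,-0.5,0,0,0,60],[0,0,-1,0,0,0,60],[0,0,-1,0,0,-0.08,60],[0,0,-1,0,0,-0.16,60],[0,0,-1,0,0,-0.24,60],[0,0,-1,0,0,-0.32,60],[0,0,-1,0,0,-0.4,60],[0,0,-1,0,0,-0.48,60],[0,0,-1,0,0,-0.56,60],[0,0,-1,0,0,-0.64,60],[0,0,-1,0,0,-0.722,60],[0,0,-1,0,0,-0.722,60]]}}

```text
time: 1.5
tool_pos: [0.2322, -0.4986, 0.3226]
ee_rot: [3.142, 0.0, 1.572]
wrist_force: [-0.8, 0.2, 0.1]
width: 0.0599
finger_force: 0.0
```

{"name": "servo_tool", "arguments": {"plan": [[0,0,-0.3,0,0,0,60],[0,0,-0.7,0,0,0,60],[0,0.3,-0.7,0,0,0,60],[0.3,0.6,-0.7,0,0,0,60],[0.6,0.9,-0.7,0,0,0,60],[0.9,1,-0.7,0,0,0,60],[1,1,-0.7,0,0,0,60]]}}

```text
time: 2.08
tool_pos: [0.3345, -0.3953, 0.3931]
ee_rot: [3.14, -0.001, 1.572]
wrist_force: [0.0, -0.0, 1.5]
width: 0.0597
finger_force: 0.0
```

{"name": "servo_tool", "arguments": {"plan": [[0.3,0.3,0,0,0,0,60],[0.6,0.6,0,0,0,0,60],[0.9,0.9,0,0,0,0,60],[1,1,0,0,0,0,60],[1,1,0,0,0,0,60]]}}

```text
time: 2.5
tool_pos: [0.4341, -0.2965, 0.3925]
ee_rot: [3.141, -0.0, 1.573]
wrist_force: [-0.7, -0.5, 0.1]
width: 0.0601
finger_force: 0.0
```

{"name": "servo_tool", "arguments": {"plan": [[0.3,0.03,0,0,0,0,60],[0.55,0.05,0.3,0,0,0,60],[0.55,0.05,0.7,0,0,0,60],[0.55,0.05,1,0,0,0,60]]}}

```text
time: 2.83
tool_pos: [0.4366, -0.2439, 0.2913]
ee_rot: [3.141, 0.002, 1.568]
wrist_force: [0.2, -0.4, -1.1]
width: 0.06
finger_force: 0.0
```

{"name": "servo_tool", "arguments": {"plan": [[0,0,0.3,0,0,0,60],[0,0,0.6,0,0,0,60],[0,0,0.6,0,0,0,60],[0,0,0.6,0,0,0,60]]}}

```text
time: 3.17
tool_pos: [0.4359, -0.2443, 0.2311]
ee_rot: [-3.138, -0.002, 1.567]
wrist_force: [0.4, 1.1, 0.6]
width: 0.0601
finger_force: 0.0
```

Run:
```python
from h import *
import pickle
o=robot.get_obs();im=robot.snapshot("wrist");cv2.imwrite("pics/w1.png",im[:,:,::-1]);pickle.dump(o,open("w1.pkl","wb"))
print(o["tool_pos"],o["ee_rot"])
for t in["lid_a_knob","box_a_mouth"]:
    for d in robot.find_in(t,"wrist"): print(t,np.round(d["extent"],1),d["conf"])
for n,z in[("knobtop",.121),("disc",.081)]: print(n,proj("wrist",[[.438,-.244,z]],o).round(1))
```

```text
[ 0.43588939 -0.2442673   0.23113008] [-3.13804178e+00 -1.76451783e-03  1.56723609e+00]
lid_a_knob [462.8  91.1  67.8  59.4] 0.88
knobtop [[257.6 195. ]]
disc [[257.5 185.4]]
```

View pics/w1.png

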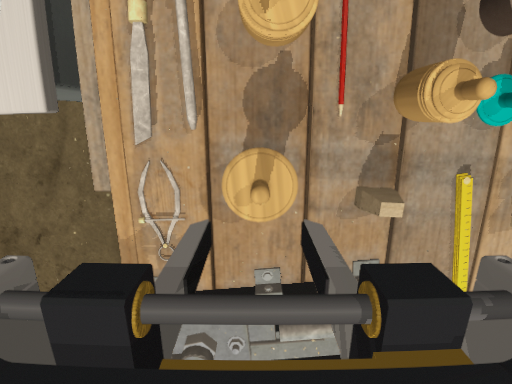

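Wrist view: the S lid's disc is centred at (260,185) and its knob at (260,195), both within about 2.5 px of the prediction. The disc is about 75 px wide, so I'll compare that with projected circles of 76 and 86 mm before grasping.

```bash
cat >> h.py <<'E'
def overlay(im,c,o,circs,u0,v0,s,k):
    """crop s px about (u0,v0) enlarged k; circs: (x,y,z,diam,colour)"""
    a=np.linspace(0,2*np.pi,73);x0,y0=int(u0-s//2),int(v0-s//2);x0,y0=max(x0,0),max(y0,0)
    cr=cv2.resize(im[y0:y0+s,x0:x0+s],None,fx=k,fy=k,interpolation=cv2.INTER_CUBIC)
    for x,y,z,d,col in circs:
        q=(proj(c,np.c_[x+d/2*np.cos(a),y+d/2*np.sin(a),z+0*a],o)-[x0,y0]+.5)*k
        cv2.polylines(cr,[q.astype(np.int32)],True,col,1)
    return cr
E
python3 - <<'E'
from h import *
import pickle
o=pickle.load(open("w1.pkl","rb"));im=cv2.imread("pics/w1.png")
x,y=.439,-.244
cs=[(x,y,.081,.076,(255,0,0)),(x,y,.081,.086,(0,0,255)),(x,y,.121,.02,(0,255,0))]
A=overlay(im,"wrist",o,cs,260,185,100,4)
t=cv2.imread("pics/top0.png")
qs=[(.646,-.139,.088,.056,(0,0,255)),(.646,-.139,.08,.066,(255,0,0))]
B=overlay(t,"top",None,[(x,y,.081,.076,(255,0,0)),(x,y,.081,.086,(0,0,255))],366,229,50,8)
cv2.imwrite("pics/ov1.png",np.hstack([A,B]))
E
```

```text
(no output)
```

View pics/ov1.png

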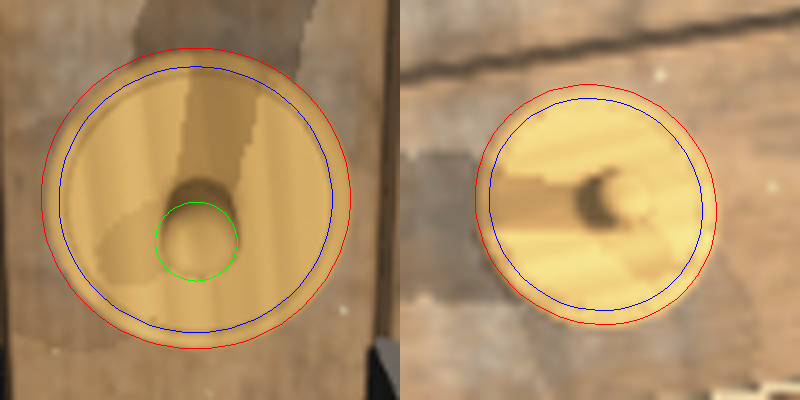

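Lid d it is: the 86 mm circle fits in both views, and the knob sits at (0.439,-0.244). Grasping.

{"name": "servo_tool", "arguments": {"plan": [[0,0.03,0.3,0,0,0,60],[0,0.03,0.6,0,0,0,60],[0,0.03,0.9,0,0,0,60],[0,0.03,0.9,0,0,0,60]]}}

```text
time: 3.65
tool_pos: [0.4383, -0.2427, 0.1385]
ee_rot: [-3.135, -0.004, 1.569]
wrist_force: [-1.6, 1.0, -0.4]
width: 0.0601
finger_force: 0.0
```

{"name": "servo_tool", "arguments": {"plan": [[0,0,0.2,0,0,0,60],[0,0,0.35,0,0,0,60],[0,0,0.35,0,0,0,60],[0,0,0.35,0,0,0,10],[0,0,0.35,0,0,0,10],[0,0,0.35,0,0,0,10],[0,0,0.35,0,0,0,10],[0,0,0.35,0,0,0,10],[0,0,0.35,0,0,0,10],[0,0,0.35,0,0,0,10]]}}

```text
time: 4.48
tool_pos: [0.4404, -0.2439, 0.1079]
ee_rot: [3.141, 0.0, 1.57]
wrist_force: [-1.7, 0.3, 1.8]
width: 0.0195
finger_force: 30.0
```

{"name": "servo_tool", "arguments": {"plan": [[0,0,-0.2,0,0,0,10],[0,0,-0.5,0,0,0,10],[0,0,-0.8,0,0,0,10],[0,0,-1,0,0,0,10],[0.3,0.05,-1,0,0,0,10],[0.6,0.05,-1,0,0,0,10],[0.9,0.05,-1,0,0,0,10],[1,0.05,-1,0,0,0,10]]}}

```text
time: 5.15
tool_pos: [0.4452, -0.1407, 0.2074]
ee_rot: [-3.142, -0.002, 1.573]
wrist_force: [0.7, 0.1, -0.8]
width: 0.0194
finger_force: 30.0
```

{"name": "servo_tool", "arguments": {"plan": [[0.3,0,-0.2,0,0,0,10],[0.6,0.05,-0.2,0,0,0,10],[0.9,0.05,-0.2,0,0,0,10],[1,0.1,-0.2,0,0,0,10]]}}

```text
time: 5.48
tool_pos: [0.4552, -0.0411, 0.2278]
ee_rot: [3.141, -0.001, 1.573]
wrist_force: [0.5, 0.5, -1.7]
width: 0.0194
finger_force: 30.0
```

{"name": "servo_tool", "arguments": {"plan": [[0.3,0,0,0,0,0,10],[0.6,0.05,0,0,0,0,10],[0.9,0.05,0,0,0,0,10],[1,0.05,0,0,0,0,10]]}}

```text
time: 5.82
tool_pos: [0.4607, 0.0586, 0.2269]
ee_rot: [-3.141, -0.001, 1.573]
wrist_force: [0.1, 0.4, -1.3]
width: 0.0197
finger_force: 30.0
```

{"name": "servo_tool", "arguments": {"plan": [[0.3,0,0,0,0,0,10],[0.6,0.05,0,0,0,0,10],[0.9,0.05,0,0,0,0,10],[1,0.05,0,0,0,0,10],[1,0.05,0,0,0,0,10]]}}

```text
time: 6.23
tool_pos: [0.4659, 0.1571, 0.2268]
ee_rot: [-3.141, 0.001, 1.573]
wrist_force: [0.2, -0.4, 0.3]
width: 0.0191
finger_force: 30.0
```

Run:
```python
from h import *
o=robot.get_obs();im=robot.snapshot("wrist");cv2.imwrite("pics/w2.png",im[:,:,::-1])
print(o["tool_pos"],o["width"],proj("wrist",[[.472,.203,.012]],o))
print(robot.find_in("rest_board_top","wrist"))
for d in robot.find_in("rest_board_top","wrist"):print(atz("wrist",d["extent"][:2],.012,o))
```

```text
[0.4658702  0.15710149 0.22680586] 0.01905040385035827 [[260.23661773 138.85026114]]
[{'extent': [257.7, 134.4, 88.8, 87.8], 'conf': 0.88}]
[0.46871294 0.20865213 0.012     ]
```

View pics/w2.png

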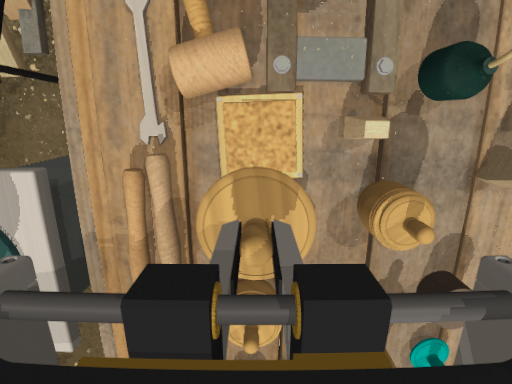

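The board's corners are at about (217,97), (301,91) and (303,177), so its centre is (260,137), or (0.471,0.205). The lid hangs level in the jaws. Placing it.

{"name": "servo_tool", "arguments": {"plan": [[0.3,0.05,0,0,0,0,10],[0.48,0.06,0.1,0,0,0,10],[0.48,0.06,0.4,0,0,0,10],[0.48,0.06,0.7,0,0,0,10],[0.48,0.06,1,0,0,0,10]]}}

```text
time: 6.8
tool_pos: [0.4726, 0.2027, 0.1269]
ee_rot: [3.14, 0.001, 1.568]
wrist_force: [-0.1, 0.9, -1.1]
width: 0.0196
finger_force: 30.0
```

{"name": "servo_tool", "arguments": {"plan": [[0,0,0.2,0,0,0,10],[0,0,0.4,0,0,0,10],[0,0,0.55,0,0,0,10],[0,0,0.62,0,0,0,10],[0,0,0.62,0,0,0,10]]}}

```text
time: 7.22
tool_pos: [0.4708, 0.2023, 0.0635]
ee_rot: [-3.138, 0.002, 1.568]
wrist_force: [-0.6, 0.1, -2.0]
width: 0.0195
finger_force: 30.0
```

{"name": "servo_tool", "arguments": {"plan": [[0.02,0,0.02,0,0,0,10],[0.02,0,0.04,0,0,0,10],[0.02,0,0.055,0,0,0,10],[0.02,0,0.055,0,0,0,10]]}}

```text
time: 7.55
tool_pos: [0.4723, 0.2062, 0.0607]
ee_rot: [3.14, -0.0, 1.57]
wrist_force: [-0.7, 0.3, -1.0]
width: 0.0193
finger_force: 30.0
```

{"name": "servo_tool", "arguments": {"plan": [[0,0,0.01,0,0,0,10],[0,0,0.02,0,0,0,10],[0,0,0.025,0,0,0,10],[0,0,0.025,0,0,0,10]]}}

```text
time: 7.88
tool_pos: [0.472, 0.2063, 0.0579]
ee_rot: [3.141, -0.0, 1.57]
wrist_force: [-1.3, 0.6, 2.0]
width: 0.0194
finger_force: 30.0
```

Contact. Releasing, rising, and heading for Q.

{"name": "servo_tool", "arguments": {"plan": [[0,0,0,0,0,0,50],[0,0,0,0,0,0,50],[0,0,0,0,0,0,50],[0,0,0,0,0,0,50],[0,0,0,0,0,0,50],[0,0,-0.3,0,0,0,50],[0,0,-0.6,0,0,0,50],[0,0,-1,0,0,0,50],[0,0,-1,0,0,0,50]]}}

```text
time: 8.63
tool_pos: [0.476, 0.2076, 0.1663]
ee_rot: [3.127, -0.005, 1.57]
wrist_force: [0.4, 1.0, 2.1]
width: 0.0502
finger_force: 0.0
```

{"name": "servo_tool", "arguments": {"plan": [[0,0,-0.4,0,0,0,50],[-0.1,0,-0.8,0,0,0,50],[-0.4,0.2,-0.8,0,0,0,50],[-0.7,0.4,-0.8,0,0,0,50],[-1,0.6,-0.8,0,0,0,50],[-1,0.6,-0.8,0,0,0,50]]}}

```text
time: 9.13
tool_pos: [0.5344, 0.1012, 0.237]
ee_rot: [3.14, 0.003, 1.564]
wrist_force: [-0.6, 1.0, -0.1]
width: 0.0502
finger_force: 0.0
```

{"name": "servo_tool", "arguments": {"plan": [[-0.3,0.2,0,0,0,0,50],[-0.6,0.4,0,0,0,0,50],[-0.9,0.6,0,0,0,0,50],[-1,0.6,0,0,0,0,50]]}}

```text
time: 9.47
tool_pos: [0.5936, 0.0025, 0.2359]
ee_rot: [-3.141, 0.002, 1.566]
wrist_force: [-0.7, 0.3, -0.2]
width: 0.0499
finger_force: 0.0
```

{"name": "servo_tool", "arguments": {"plan": [[-0.3,0.2,0,0,0,0,50],[-0.6,0.4,0,0,0,0,50],[-0.9,0.5,0,0,0,0,50],[-1,0.5,0,0,0,0,50],[-1,0.5,0,0,0,0,50]]}}

```text
time: 9.88
tool_pos: [0.6413, -0.0958, 0.2364]
ee_rot: [-3.14, -0.0, 1.567]
wrist_force: [0.4, 0.6, -0.6]
width: 0.0499
finger_force: 0.0
```

Run:
```python
from h import *
o=robot.get_obs();im=robot.snapshot("wrist");im=im[:,:,::-1].copy();cv2.imwrite("pics/w3.png",im)
print(o["tool_pos"],o["width"])
x,y=.646,-.139;G=(0,255,0);Rd=(0,0,255);B=(255,0,0)
p=proj("wrist",[[x,y,.09]],o)[0];print(p)
A=overlay(im,"wrist",o,[(x,y,.088,.056,Rd),(x,y,.08,.066,B),(x,y,.128,.02,G)],*p,100,5)
t=cv2.imread("pics/top0.png")
cv2.imwrite("pics/ov3.png",A);print(A.shape)
```

```text
[ 0.64125116 -0.0958254   0.23642534] 0.049851594288730885
[259.71556396 223.03968114]
(500, 500, 3)
```

View pics/ov3.png

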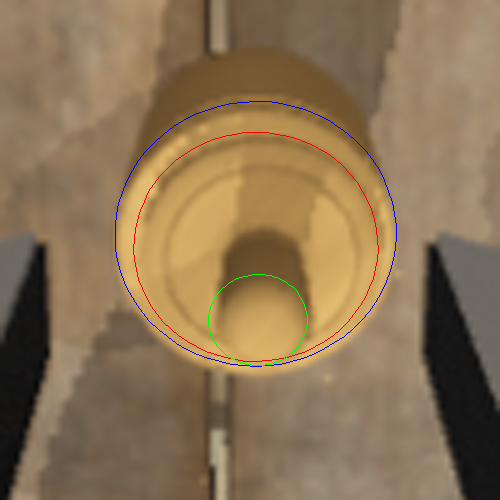

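The crop shows the 56 mm and 66 mm circles fitting lid a on box b, with the knob within 1 mm of the prediction, at (0.647,-0.139). Grasping it.

{"name": "servo_tool", "arguments": {"plan": [[-0.3,0.03,0,0,0,0,50],[-0.43,0.06,0,0,0,0,50],[-0.43,0.06,0.3,0,0,0,50],[-0.43,0.06,0.6,0,0,0,50],[-0.43,0.06,0.9,0,0,0,50],[-0.43,0.06,0.9,0,0,0,50]]}}

```text
time: 10.43
tool_pos: [0.6434, -0.1342, 0.1396]
ee_rot: [-3.128, -0.005, 1.571]
wrist_force: [-1.0, 1.0, -1.5]
width: 0.05
finger_force: 0.0
```

{"name": "servo_tool", "arguments": {"plan": [[0,0,0.2,0,0,0,50],[0,0,0.34,0,0,0,50],[0,0,0.34,0,0,0,50],[0,0,0.34,0,0,0,10],[0,0,0.34,0,0,0,10],[0,0,0.34,0,0,0,10],[0,0,0.34,0,0,0,10],[0,0,0.34,0,0,0,10],[0,0,0.34,0,0,0,10]]}}

```text
time: 11.18
tool_pos: [0.648, -0.1371, 0.1149]
ee_rot: [3.14, 0.001, 1.57]
wrist_force: [-0.4, 0.2, 3.1]
width: 0.0196
finger_force: 30.0
```

{"name": "servo_tool", "arguments": {"plan": [[0,0,-0.2,0,0,0,10],[0,0,-0.5,0,0,0,10],[0,0,-0.8,0,0,0,10],[0,0,-1,0,0,0,10],[0,-0.3,-1,0,0,0,10],[0,-0.6,-1,0,0,0,10],[0,-0.9,-1,0,0,0,10],[0,-0.9,-1,0,0,0,10]]}}

```text
time: 11.85
tool_pos: [0.5526, -0.1364, 0.2128]
ee_rot: [-3.137, -0.001, 1.569]
wrist_force: [0.1, -0.1, -0.9]
width: 0.0195
finger_force: 30.0
```

Run:
```python
from h import *
o=robot.get_obs();im=robot.snapshot("wrist");im=im[:,:,::-1].copy();cv2.imwrite("pics/w4.png",im)
t=robot.snapshot("top")[:,:,::-1].copy();s=robot.snapshot("side")[:,:,::-1].copy()
print(o["tool_pos"],o["width"])
x,y=.439,-.244;G=(0,255,0);Rd=(0,0,255);B=(255,0,0)
c=[(x,y,.062,.034,Rd),(x,y,.062,.056,B)]
f=lambda im,n:overlay(im,n,o,c,*proj(n,[[x,y,.062]],o)[0],50,8)
cv2.imwrite("pics/ov4.png",np.hstack([f(t,"top"),f(s,"side")]))
```

```text
[ 0.5526099  -0.13643917  0.2127587 ] 0.019455103476224412
```

View pics/ov4.png

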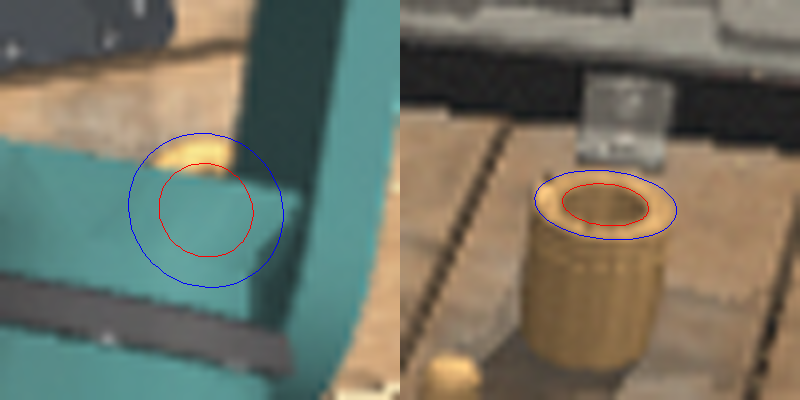

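The side view puts box a's mouth about 1.4 px left of the prediction, a few mm toward +x. The arm hides it from the top camera, so I'll look from close by, approaching from the -y side.

{"name": "servo_tool", "arguments": {"plan": [[0,-0.2,-0.3,0,0,0,10],[-0.3,-0.5,-0.4,0,0,0,10],[-0.6,-0.8,-0.4,0,0,0,10],[-0.9,-1,-0.4,0,0,0,10],[-1,-1,-0.4,0,0,0,10]]}}

```text
time: 12.42
tool_pos: [0.4558, -0.2407, 0.2549]
ee_rot: [3.141, 0.004, 1.565]
wrist_force: [1.2, -0.4, -0.6]
width: 0.0189
finger_force: 30.0
```

{"name": "servo_tool", "arguments": {"plan": [[-0.3,-0.12,0,0,0,0,10],[-0.48,-0.12,0,0,0,0,10],[-0.48,-0.12,0,0,0,0,10],[-0.48,-0.12,0,0,0,0,10]]}}

```text
time: 12.75
tool_pos: [0.4465, -0.2855, 0.2531]
ee_rot: [3.141, -0.001, 1.569]
wrist_force: [0.1, -0.3, -1.1]
width: 0.0194
finger_force: 30.0
```

Run:
```python
from h import *
o=robot.get_obs();im=robot.snapshot("wrist");im=im[:,:,::-1].copy();cv2.imwrite("pics/w5.png",im)
print(o["tool_pos"],o["ee_rot"])
x,y=.441,-.243;G=(0,255,0);Rd=(0,0,255);B=(255,0,0)
k=o["tool_pos"]
c=[(x,y,.062,.034,Rd),(x,y,.062,.056,B),(k[0],k[1],k[2]+.013,.02,G),(k[0],k[1],k[2]-.027,.056,G)]
print(proj("wrist",[[x,y,.062]],o)[0])
cv2.imwrite("pics/ov5.png",overlay(im,"wrist",o,c,258,185,150,4))
```

```text
[ 0.44645143 -0.28553548  0.25305625] [ 3.14146755e+00 -1.06074906e-03  1.56876596e+00]
[250.61533555 143.53226313]
```

View pics/ov5.png

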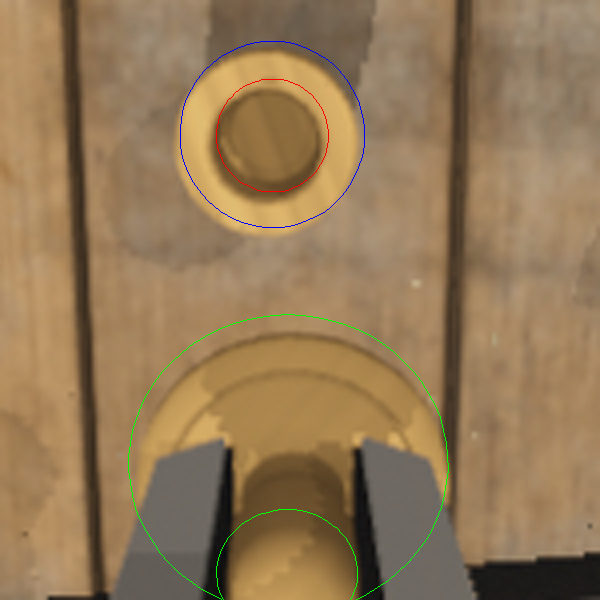

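The mouth is centred at crop pixel (270,143), so box a is at (0.4405,-0.2457). The lid hangs about (+1,-3) mm from the TCP, so the TCP target is (0.4395,-0.2427).

{"name": "servo_tool", "arguments": {"plan": [[0.3,-0.07,0,0,0,0,10],[0.43,-0.07,0,0,0,0,10],[0.43,-0.07,0.3,0,0,0,10],[0.43,-0.07,0.6,0,0,0,10],[0.43,-0.07,0.9,0,0,0,10],[0.43,-0.07,1,0,0,0,10],[0.43,-0.07,1,0,0,0,10],[0.43,-0.07,1,0,0,0,10]]}}

```text
time: 13.47
tool_pos: [0.4391, -0.2413, 0.1542]
ee_rot: [3.141, 0.0, 1.571]
wrist_force: [0.3, 0.1, -0.5]
width: 0.0195
finger_force: 30.0
```

{"name": "servo_tool", "arguments": {"plan": [[0,0,0.15,0,0,0,10],[0,0,0.3,0,0,0,10],[0,0,0.38,0,0,0,10],[0,0,0.44,0,0,0,10],[0,0,0.48,0,0,0,10],[0,0,0.51,0,0,0,10],[0,0,0.51,0,0,0,10]]}}

```text
time: 14.05
tool_pos: [0.4386, -0.2419, 0.1027]
ee_rot: [3.141, 0.0, 1.57]
wrist_force: [-0.9, -0.3, -0.7]
width: 0.0195
finger_force: 30.0
```

{"name": "servo_tool", "arguments": {"plan": [[-0.01,0,0.02,0,0,0,10],[-0.01,0,0.035,0,0,0,10],[-0.01,0,0.045,0,0,0,10],[-0.01,0,0.05,0,0,0,10],[-0.01,0,0.05,0,0,0,10]]}}

```text
time: 14.47
tool_pos: [0.4384, -0.2428, 0.0975]
ee_rot: [-3.142, 0.0, 1.57]
wrist_force: [0.3, -0.3, -1.0]
width: 0.0195
finger_force: 30.0
```

{"name": "servo_tool", "arguments": {"plan": [[0,0,0.01,0,0,0,10],[0,0,0.015,0,0,0,10],[0,0,0.015,0,0,0,10],[0,0,0.015,0,0,0,40],[0,0,0.015,0,0,0,40],[0,0,0.015,0,0,0,40],[0,0,0.015,0,0,0,40],[0,0,0.015,0,0,0,40],[0,0,-0.3,0,0,0,40],[0,0,-0.6,0,0,0,40],[0,0,-0.9,0,0,0,40],[0,0,-0.9,0,0,0,40]]}}

```text
time: 15.47
tool_pos: [0.4412, -0.2447, 0.1947]
ee_rot: [3.131, 0.007, 1.57]
wrist_force: [1.1, -0.7, 0.5]
width: 0.0399
finger_force: 0.0
```

{"name": "servo_tool", "arguments": {"plan": [[0,0,-0.4,0,0,0,50],[0.3,0.2,-0.6,0,0,0,50],[0.6,0.5,-0.6,0,0,0,50],[0.9,0.7,-0.6,0,0,0,50],[1,0.7,-0.6,0,0,0,50],[1,0.7,-0.6,0,0,0,50]]}}

```text
time: 15.97
tool_pos: [0.5088, -0.1405, 0.2466]
ee_rot: [-3.14, -0.001, 1.574]
wrist_force: [-0.3, -0.6, -0.9]
width: 0.0499
finger_force: 0.0
```

{"name": "servo_tool", "arguments": {"plan": [[0.3,0.2,0,0,0,0,50],[0.6,0.5,0,0,0,0,50],[0.9,0.7,0,0,0,0,50],[1,0.7,0,0,0,0,50]]}}

```text
time: 16.3
tool_pos: [0.5802, -0.0409, 0.2457]
ee_rot: [-3.14, -0.001, 1.572]
wrist_force: [-0.4, -0.3, -0.1]
width: 0.0499
finger_force: 0.0
```

{"name": "servo_tool", "arguments": {"plan": [[0.3,0.2,0,0,0,0,50],[0.6,0.5,0,0,0,0,50],[0.9,0.6,0,0,0,0,50],[1,0.6,0,0,0,0,50],[1,0.6,0,0,0,0,50]]}}

```text
time: 16.72
tool_pos: [0.6382, 0.0578, 0.2464]
ee_rot: [-3.139, 0.0, 1.572]
wrist_force: [0.2, -1.6, 0.1]
width: 0.0503
finger_force: 0.0
```

Run:
```python
from h import *
o=robot.get_obs();im=robot.snapshot("wrist");im=im[:,:,::-1].copy();cv2.imwrite("pics/w6.png",im)
t=robot.snapshot("top")[:,:,::-1].copy();s=robot.snapshot("side")[:,:,::-1].copy()
print(o["tool_pos"],o["width"])
x,y=.64,.11;G=(0,255,0);Rd=(0,0,255);B=(255,0,0)
A=overlay(im,"wrist",o,[(x,y,.078,.066,Rd),(x,y,.07,.076,B),(x,y,.118,.02,G)],*proj("wrist",[[x,y,.09]],o)[0],100,4)
x,y=.4395,-.245
c=[(x,y,.070,.056,B),(x,y,.11,.02,G)]
C=overlay(s,"side",o,c,*proj("side",[[x,y,.08]],o)[0],50,8)
cv2.imwrite("pics/ov6.png",np.hstack([A,C]))
```

```text
[0.63815913 0.05784925 0.24636925] 0.05027781439382239
```

View pics/ov6.png

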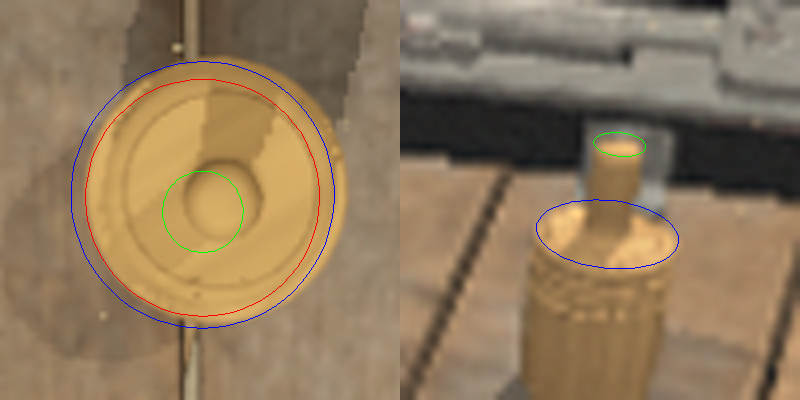

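Side view: lid a is home and level on box a. At P the crop shows the lid on a 76 mm box, shifted to about (0.6443,0.1115). Grasping lid b.

{"name": "servo_tool", "arguments": {"plan": [[0.3,0.06,0,0,0,0,50],[0.54,0.06,0,0,0,0,50],[0.54,0.06,0.3,0,0,0,50],[0.54,0.06,0.6,0,0,0,50],[0.54,0.06,0.9,0,0,0,50],[0.54,0.06,0.95,0,0,0,50],[0.54,0.06,0.95,0,0,0,50]]}}

```text
time: 17.45
tool_pos: [0.6428, 0.1089, 0.1497]
ee_rot: [-3.135, 0.001, 1.568]
wrist_force: [0.5, -0.5, -0.7]
width: 0.0499
finger_force: 0.0
```

{"name": "servo_tool", "arguments": {"plan": [[0,0,0.2,0,0,0,50],[0,0,0.4,0,0,0,50],[0,0,0.47,0,0,0,50],[0,0,0.47,0,0,0,50],[0,0,0.47,0,0,0,50]]}}

```text
time: 17.87
tool_pos: [0.6455, 0.1105, 0.1074]
ee_rot: [3.139, -0.0, 1.569]
wrist_force: [-0.1, 0.9, 0.3]
width: 0.0502
finger_force: 0.0
```

{"name": "servo_tool", "arguments": {"plan": [[0,0,0.02,0,0,0,50],[0,0,0.02,0,0,0,10],[0,0,0.02,0,0,0,10],[0,0,0.02,0,0,0,10],[0,0,0.02,0,0,0,10],[0,0,0.02,0,0,0,10],[0,0,0.02,0,0,0,10],[0,0,-0.2,0,0,0,10],[0,0,-0.5,0,0,0,10],[0,0,-0.8,0,0,0,10],[0,0,-1,0,0,0,10],[0,0,-1,0,0,0,10]]}}

```text
time: 18.87
tool_pos: [0.6471, 0.1113, 0.2119]
ee_rot: [3.131, -0.001, 1.57]
wrist_force: [0.7, 0.0, -0.7]
width: 0.0191
finger_force: 30.0
```

{"name": "servo_tool", "arguments": {"plan": [[-0.3,0,-0.2,0,0,0,10],[-0.6,0,-0.3,0,0,0,10],[-0.9,0,-0.3,0,0,0,10],[-1,0,-0.3,0,0,0,10]]}}

```text
time: 19.2
tool_pos: [0.6444, 0.0072, 0.2344]
ee_rot: [-3.141, 0.002, 1.566]
wrist_force: [-0.2, 0.7, -1.3]
width: 0.0192
finger_force: 30.0
```

{"name": "servo_tool", "arguments": {"plan": [[-0.3,0,0,0,0,0,10],[-0.6,0,0,0,0,0,10],[-0.9,0,0,0,0,0,10],[-1,0,0,0,0,0,10]]}}

```text
time: 19.53
tool_pos: [0.6437, -0.0924, 0.2327]
ee_rot: [-3.138, 0.001, 1.566]
wrist_force: [0.8, 0.9, -1.7]
width: 0.0194
finger_force: 30.0
```

{"name": "servo_tool", "arguments": {"plan": [[-0.3,0,0,0,0,0,10],[-0.6,0,0,0,0,0,10],[-0.9,0,0,0,0,0,10],[-1,0,0,0,0,0,10],[-1,0,0,0,0,0,10]]}}

```text
time: 19.95
tool_pos: [0.6439, -0.1905, 0.2333]
ee_rot: [-3.139, -0.001, 1.567]
wrist_force: [0.1, 0.5, -1.2]
width: 0.0195
finger_force: 30.0
```

```bash
cat > look.py <<'E'
import sys
from h import *
n,x,y,zr,mouth,box,lid=sys.argv[1],*map(float,sys.argv[2:])
o=robot.get_obs();im=robot.snapshot("wrist");im=im[:,:,::-1].copy();cv2.imwrite(f"pics/w{n}.png",im)
G=(0,255,0);Rd=(0,0,255);B=(255,0,0);k=o["tool_pos"];print(k,o["ee_rot"],o["width"])
c=[(x,y,zr,mouth,Rd),(x,y,zr,box,B),(k[0],k[1],k[2]+.013,.02,G),(k[0],k[1],k[2]-.027,lid,G)]
cv2.imwrite(f"pics/ov{n}.png",overlay(im,"wrist",o,c,258,185,150,4))
p=proj("wrist",[[x,y,zr],[x+.01,y,zr],[x,y+.01,zr],[k[0],k[1],k[2]-.027],[k[0]+.01,k[1],k[2]-.027],[k[0],k[1]+.01,k[2]-.027]],o);p=(p-[183,110]+.5)*4
print("box centre px",p[0].round(),"px per 10mm",(p[1:3]-p[0]).round().tolist(),"lid",p[3].round(),(p[4:6]-p[3]).round().tolist())
E
python3 look.py 7 .646 -.140 .08 .042 .066 .066
```

```text
[ 0.64394213 -0.19046737  0.23332388] [-3.13881584e+00 -1.24595454e-03  1.56690619e+00] 0.019464033851347668
box centre px [299. 120.] px per 10mm [[37.0, -0.0], [-0.0, -38.0]] lid [289. 470.] [[57.0, -0.0], [-0.0, -54.0]]
```

View pics/ov7.png

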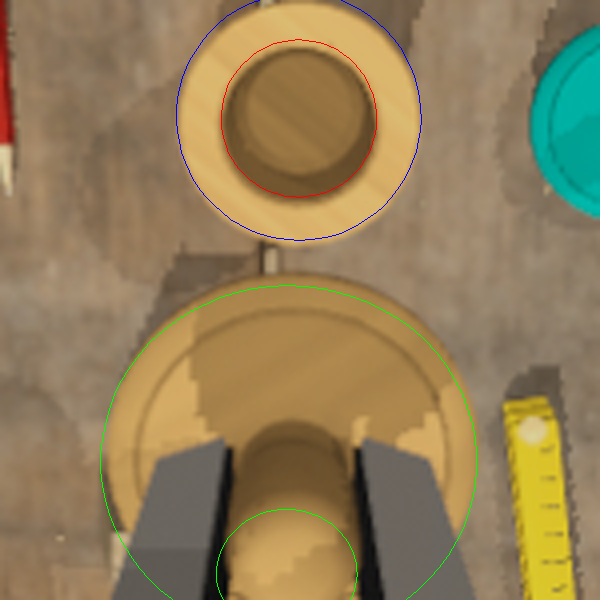

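Box b is about 1 mm off the prediction, at (0.6463,-0.141), and lid b sits about 2.4 mm +y of the TCP. Target TCP is (0.646,-0.1432).

{"name": "servo_tool", "arguments": {"plan": [[0.3,0.02,0,0,0,0,10],[0.47,0.02,0,0,0,0,10],[0.47,0.02,0.2,0,0,0,10],[0.47,0.02,0.5,0,0,0,10],[0.47,0.02,0.75,0,0,0,10],[0.47,0.02,0.75,0,0,0,10],[0.47,0.02,0.75,0,0,0,10],[0.47,0.02,0.75,0,0,0,10]]}}

```text
time: 20.67
tool_pos: [0.6473, -0.1407, 0.1623]
ee_rot: [3.139, 0.0, 1.572]
wrist_force: [-0.3, 0.4, -0.9]
width: 0.0193
finger_force: 30.0
```

{"name": "servo_tool", "arguments": {"plan": [[0,0,0.15,0,0,0,10],[0,0,0.25,0,0,0,10],[0,0,0.32,0,0,0,10],[0,0,0.36,0,0,0,10],[0,0,0.38,0,0,0,10],[0,0,0.38,0,0,0,10],[0,0,0.38,0,0,0,10]]}}

```text
time: 21.25
tool_pos: [0.6467, -0.1421, 0.1229]
ee_rot: [3.141, 0.0, 1.57]
wrist_force: [-0.7, -0.1, -0.4]
width: 0.0194
finger_force: 30.0
```

{"name": "servo_tool", "arguments": {"plan": [[-0.01,-0.01,0.03,0,0,0,10],[-0.01,-0.01,0.05,0,0,0,10],[-0.01,-0.01,0.065,0,0,0,10],[-0.01,-0.01,0.075,0,0,0,10],[-0.01,-0.01,0.075,0,0,0,10],[-0.01,-0.01,0.075,0,0,0,10]]}}

```text
time: 21.75
tool_pos: [0.6455, -0.1429, 0.1149]
ee_rot: [-3.141, -0.0, 1.57]
wrist_force: [0.5, 0.6, -0.5]
width: 0.0192
finger_force: 30.0
```

{"name": "servo_tool", "arguments": {"plan": [[0,0,0.01,0,0,0,10],[0,0,0.015,0,0,0,10],[0,0,0.015,0,0,0,10],[0,0,0.015,0,0,0,40],[0,0,0.015,0,0,0,40],[0,0,0.015,0,0,0,40],[0,0,0.015,0,0,0,40],[0,0,0.015,0,0,0,40],[0,0,-0.3,0,0,0,40],[0,0,-0.6,0,0,0,40],[0,0,-0.9,0,0,0,40],[0,0,-0.9,0,0,0,40]]}}

```text
time: 22.75
tool_pos: [0.6484, -0.1438, 0.2137]
ee_rot: [3.128, 0.004, 1.57]
wrist_force: [0.1, -0.3, 1.1]
width: 0.0399
finger_force: 0.0
```

{"name": "servo_tool", "arguments": {"plan": [[0,0,-0.3,0,0,0,50],[0.1,-0.3,-0.3,0,0,0,50],[0.3,-0.6,-0.3,0,0,0,50],[0.5,-0.9,-0.3,0,0,0,50],[0.5,-1,-0.3,0,0,0,50]]}}

```text
time: 23.17
tool_pos: [0.5423, -0.0899, 0.2348]
ee_rot: [-3.14, -0.002, 1.573]
wrist_force: [-0.2, 1.3, -0.4]
width: 0.0501
finger_force: 0.0
```

{"name": "servo_tool", "arguments": {"plan": [[0,-0.3,0,0,0,0,50],[0,-0.6,0,0,0,0,50],[0,-0.88,0,0,0,0,50],[0,-0.88,0,0,0,0,50],[0,-0.88,0,0,0,0,50]]}}

```text
time: 23.58
tool_pos: [0.4571, -0.0931, 0.2353]
ee_rot: [3.14, 0.001, 1.569]
wrist_force: [-0.6, -0.1, 0.2]
width: 0.0498
finger_force: 0.0
```

Run:
```python
from h import *
o=robot.get_obs();im=robot.snapshot("wrist");im=im[:,:,::-1].copy();cv2.imwrite("pics/w8.png",im)
s=robot.snapshot("side")[:,:,::-1].copy()
print(o["tool_pos"],o["width"])
x,y=.457,-.042;G=(0,255,0);Rd=(0,0,255);B=(255,0,0)
A=overlay(im,"wrist",o,[(x,y,.064,.076,Rd),(x,y,.056,.086,B),(x,y,.104,.02,G)],*proj("wrist",[[x,y,.08]],o)[0],100,4)
x,y=.646,-.141
C=overlay(s,"side",o,[(x,y,.088,.066,B),(x,y,.128,.02,G)],*proj("side",[[x,y,.09]],o)[0],50,8)
cv2.imwrite("pics/ov8.png",np.hstack([A,C]))
```

```text
[ 0.45711026 -0.09308516  0.23530442] 0.049765234104289076
```

View pics/ov8.png

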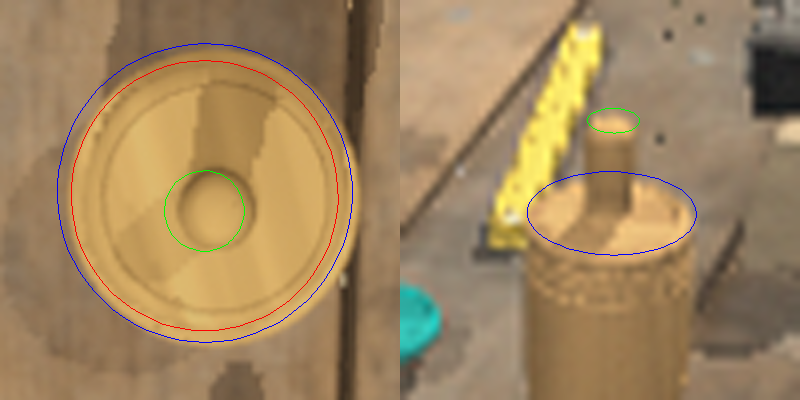

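Lid b is home on box b in the side view. R's knob is at (0.460,-0.042), with the 76 mm lid c on the 86 mm box. Grasping lid c.

{"name": "servo_tool", "arguments": {"plan": [[0.3,0.03,0,0,0,0,50],[0.51,0.03,0,0,0,0,50],[0.51,0.03,0.3,0,0,0,50],[0.51,0.03,0.6,0,0,0,50],[0.51,0.03,0.9,0,0,0,50],[0.51,0.03,1,0,0,0,50],[0.51,0.03,1,0,0,0,50]]}}

```text
time: 24.27
tool_pos: [0.4592, -0.0414, 0.1314]
ee_rot: [-3.134, -0.001, 1.57]
wrist_force: [-0.4, -0.5, -0.2]
width: 0.0499
finger_force: 0.0
```

{"name": "servo_tool", "arguments": {"plan": [[0,0,0.2,0,0,0,50],[0,0,0.35,0,0,0,50],[0,0,0.41,0,0,0,50],[0,0,0.43,0,0,0,50],[0,0,0.43,0,0,0,50]]}}

```text
time: 24.68
tool_pos: [0.4615, -0.0421, 0.093]
ee_rot: [3.14, 0.0, 1.57]
wrist_force: [0.1, -0.1, -0.2]
width: 0.0497
finger_force: 0.0
```

{"name": "servo_tool", "arguments": {"plan": [[0,0,0.02,0,0,0,50],[0,0,0.02,0,0,0,10],[0,0,0.02,0,0,0,10],[0,0,0.02,0,0,0,10],[0,0,0.02,0,0,0,10],[0,0,0.02,0,0,0,10],[0,0,0.02,0,0,0,10],[0,0,-0.2,0,0,0,10],[0,0,-0.5,0,0,0,10],[0,0,-0.8,0,0,0,10],[0,0,-1,0,0,0,10],[0,0,-1,0,0,0,10]]}}

```text
time: 25.68
tool_pos: [0.4632, -0.0423, 0.1973]
ee_rot: [3.132, 0.002, 1.57]
wrist_force: [0.3, 0.2, -0.9]
width: 0.0197
finger_force: 30.0
```

{"name": "servo_tool", "arguments": {"plan": [[0,0,-0.3,0,0,0,10],[0,0.3,-0.4,0,0,0,10],[0.3,0.6,-0.4,0,0,0,10],[0.6,0.9,-0.4,0,0,0,10],[0.8,1,-0.4,0,0,0,10]]}}

```text
time: 26.1
tool_pos: [0.5627, 0.0398, 0.2294]
ee_rot: [-3.14, -0.001, 1.57]
wrist_force: [-0.4, 0.9, -1.8]
width: 0.0191
finger_force: 30.0
```

{"name": "servo_tool", "arguments": {"plan": [[0,0.3,0,0,0,0,10],[0.1,0.6,0,0,0,0,10],[0.17,0.83,0,0,0,0,10],[0.17,0.83,0,0,0,0,10],[0.17,0.83,0,0,0,0,10]]}}

```text
time: 26.52
tool_pos: [0.6435, 0.0553, 0.2284]
ee_rot: [-3.136, 0.0, 1.571]
wrist_force: [0.1, -0.1, -0.4]
width: 0.0195
finger_force: 30.0
```

```bash
python3 look.py 9 .644 .111 .07 .050 .076 .076
```

```text
[0.64354761 0.05533262 0.22835811] [-3.13612953e+00  2.28347471e-04  1.57061196e+00] 0.019540673494581984
box centre px [295.  98.] px per 10mm [[37.0, 0.0], [-0.0, -37.0]] lid [289. 469.] [[57.0, 0.0], [-0.0, -54.0]]
```

View pics/ov9.png

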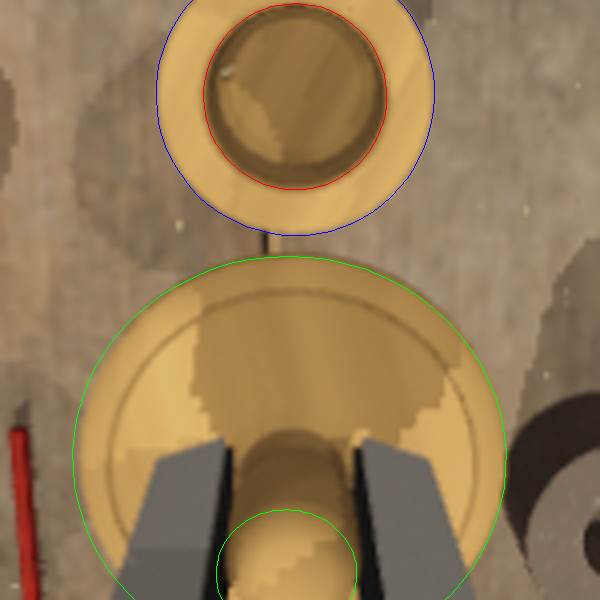

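Both the box and the lid circles match exactly. Target TCP is (0.644,0.111).

{"name": "servo_tool", "arguments": {"plan": [[0.3,0,0,0,0,0,10],[0.56,0,0,0,0,0,10],[0.56,0,0.2,0,0,0,10],[0.56,0,0.5,0,0,0,10],[0.56,0,0.8,0,0,0,10],[0.56,0,0.8,0,0,0,10],[0.56,0,0.8,0,0,0,10],[0.56,0,0.8,0,0,0,10]]}}

```text
time: 27.23
tool_pos: [0.6439, 0.1107, 0.154]
ee_rot: [3.139, -0.0, 1.569]
wrist_force: [0.2, 0.8, 1.1]
width: 0.0196
finger_force: 30.0
```

{"name": "servo_tool", "arguments": {"plan": [[0,0,0.15,0,0,0,10],[0,0,0.25,0,0,0,10],[0,0,0.32,0,0,0,10],[0,0,0.36,0,0,0,10],[0,0,0.38,0,0,0,10],[0,0,0.38,0,0,0,10],[0,0,0.38,0,0,0,10]]}}

```text
time: 27.82
tool_pos: [0.644, 0.111, 0.1144]
ee_rot: [3.141, 0.0, 1.57]
wrist_force: [0.2, 0.1, -1.1]
width: 0.0195
finger_force: 30.0
```

{"name": "servo_tool", "arguments": {"plan": [[0,0,0.03,0,0,0,10],[0,0,0.06,0,0,0,10],[0,0,0.075,0,0,0,10],[0,0,0.085,0,0,0,10],[0,0,0.095,0,0,0,10],[0,0,0.095,0,0,0,10],[0,0,0.095,0,0,0,10]]}}

```text
time: 28.4
tool_pos: [0.6437, 0.111, 0.1045]
ee_rot: [3.141, 0.0, 1.57]
wrist_force: [-0.6, 0.3, -0.6]
width: 0.0192
finger_force: 30.0
```

{"name": "servo_tool", "arguments": {"plan": [[0,0,0.01,0,0,0,10],[0,0,0.01,0,0,0,10],[0,0,0.01,0,0,0,40],[0,0,0.01,0,0,0,40],[0,0,0.01,0,0,0,40],[0,0,0.01,0,0,0,40],[0,0,0.01,0,0,0,40],[0,0,-0.3,0,0,0,40],[0,0,-0.6,0,0,0,40],[0,0,-0.9,0,0,0,40],[0,0,-0.9,0,0,0,40]]}}

```text
time: 29.32
tool_pos: [0.6468, 0.1114, 0.2029]
ee_rot: [3.128, -0.001, 1.57]
wrist_force: [0.5, -0.0, 1.0]
width: 0.0403
finger_force: 0.0
```

{"name": "servo_tool", "arguments": {"plan": [[0,0,-0.2,0,0,0,50],[0.1,-0.3,-0.2,0,0,0,50],[0.3,-0.6,-0.2,0,0,0,50],[0.5,-0.9,-0.2,0,0,0,50],[0.5,-1,-0.2,0,0,0,50]]}}

```text
time: 29.73
tool_pos: [0.5405, 0.164, 0.2145]
ee_rot: [-3.14, -0.002, 1.574]
wrist_force: [0.6, 0.0, 0.1]
width: 0.0501
finger_force: 0.0
```

{"name": "servo_tool", "arguments": {"plan": [[0,-0.3,0,0,0,0,50],[0,-0.6,0,0,0,0,50],[0,-0.72,0,0,0,0,50],[0,-0.72,0,0,0,0,50],[0,-0.72,0,0,0,0,50]]}}

```text
time: 30.15
tool_pos: [0.4719, 0.161, 0.2146]
ee_rot: [3.14, 0.0, 1.57]
wrist_force: [1.3, 0.7, -0.1]
width: 0.0501
finger_force: 0.0
```

Run:
```python
from h import *
o=robot.get_obs();im=robot.snapshot("wrist");im=im[:,:,::-1].copy();cv2.imwrite("pics/w10.png",im)
s=robot.snapshot("side")[:,:,::-1].copy()
print(o["tool_pos"],o["width"])
x,y=.472,.206;G=(0,255,0);Rd=(0,0,255);B=(255,0,0)
A=overlay(im,"wrist",o,[(x,y,.031,.086,Rd),(x,y,.071,.02,G)],*proj("wrist",[[x,y,.05]],o)[0],100,4)
x,y=.644,.111
C=overlay(s,"side",o,[(x,y,.078,.076,B),(x,y,.118,.02,G)],*proj("side",[[x,y,.08]],o)[0],50,8)
cv2.imwrite("pics/ov10.png",np.hstack([A,C]))
```

```text
[0.47191666 0.16102368 0.21459739] 0.05005070038252044
```

View pics/ov10.png

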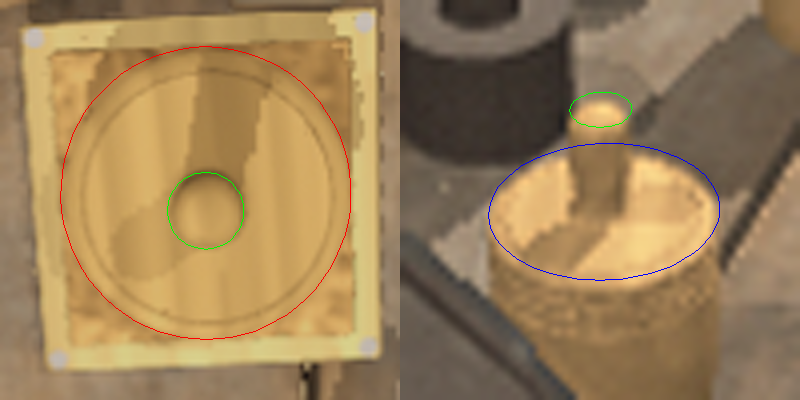

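Lid c is home on box c. Lid d stands on the board exactly as predicted, at (0.472,0.206). Grasping it.

{"name": "servo_tool", "arguments": {"plan": [[0.3,0,0,0,0,0,50],[0.45,0,0.1,0,0,0,50],[0.45,0,0.4,0,0,0,50],[0.45,0,0.7,0,0,0,50],[0.45,0,1,0,0,0,50],[0.45,0,1,0,0,0,50],[0.45,0,1,0,0,0,50]]}}

```text
time: 30.83
tool_pos: [0.4713, 0.2056, 0.1124]
ee_rot: [-3.137, 0.002, 1.569]
wrist_force: [0.8, 0.2, 0.8]
width: 0.05
finger_force: 0.0
```

{"name": "servo_tool", "arguments": {"plan": [[0,0,0.2,0,0,0,50],[0,0,0.4,0,0,0,50],[0,0,0.5,0,0,0,50],[0,0,0.55,0,0,0,50],[0,0,0.55,0,0,0,50]]}}

```text
time: 31.25
tool_pos: [0.4723, 0.2061, 0.0598]
ee_rot: [3.141, 0.0, 1.57]
wrist_force: [0.3, -1.2, -0.4]
width: 0.0499
finger_force: 0.0
```

{"name": "servo_tool", "arguments": {"plan": [[0,0,0.015,0,0,0,50],[0,0,0.015,0,0,0,10],[0,0,0.015,0,0,0,10],[0,0,0.015,0,0,0,10],[0,0,0.015,0,0,0,10],[0,0,0.015,0,0,0,10],[0,0,0.015,0,0,0,10],[0,0,-0.2,0,0,0,10],[0,0,-0.5,0,0,0,10],[0,0,-0.8,0,0,0,10],[0,0,-1,0,0,0,10],[0,0,-1,0,0,0,10]]}}

```text
time: 32.25
tool_pos: [0.4745, 0.2071, 0.1649]
ee_rot: [3.132, -0.003, 1.57]
wrist_force: [0.3, -0.4, -0.1]
width: 0.0194
finger_force: 30.0
```

{"name": "servo_tool", "arguments": {"plan": [[0,0,-0.3,0,0,0,10],[-0.2,0,-0.6,0,0,0,10],[-0.5,0,-0.7,0,0,0,10],[-0.8,-0.05,-0.7,0,0,0,10],[-1,-0.05,-0.7,0,0,0,10]]}}

```text
time: 32.67
tool_pos: [0.4661, 0.1044, 0.2289]
ee_rot: [-3.141, 0.001, 1.57]
wrist_force: [-0.1, 0.1, -1.4]
width: 0.0195
finger_force: 30.0
```

{"name": "servo_tool", "arguments": {"plan": [[-0.3,0,0,0,0,0,10],[-0.6,-0.03,0,0,0,0,10],[-0.9,-0.05,0,0,0,0,10],[-1,-0.05,0,0,0,0,10]]}}

```text
time: 33.0
tool_pos: [0.4605, 0.0031, 0.2273]
ee_rot: [-3.138, 0.002, 1.566]
wrist_force: [0.5, 0.0, -0.7]
width: 0.0192
finger_force: 30.0
```

{"name": "servo_tool", "arguments": {"plan": [[-0.3,0,0,0,0,0,10],[-0.6,-0.02,0,0,0,0,10],[-0.9,-0.02,0,0,0,0,10],[-1,-0.02,0,0,0,0,10],[-1,-0.02,0,0,0,0,10]]}}

```text
time: 33.42
tool_pos: [0.4592, -0.0951, 0.2278]
ee_rot: [-3.139, -0.001, 1.566]
wrist_force: [0.3, 0.4, -1.1]
width: 0.0188
finger_force: 30.0
```

```bash
python3 look.py 11 .460 -.042 .056 .060 .086 .086
```

```text
[ 0.45916629 -0.09512038  0.22784585] [-3.13920547e+00 -8.20089161e-04  1.56649894e+00] 0.018775648624421288
box centre px [294. 105.] px per 10mm [[35.0, -0.0], [-0.0, -36.0]] lid [289. 470.] [[57.0, -0.0], [-0.0, -54.0]]
```

View pics/ov11.png

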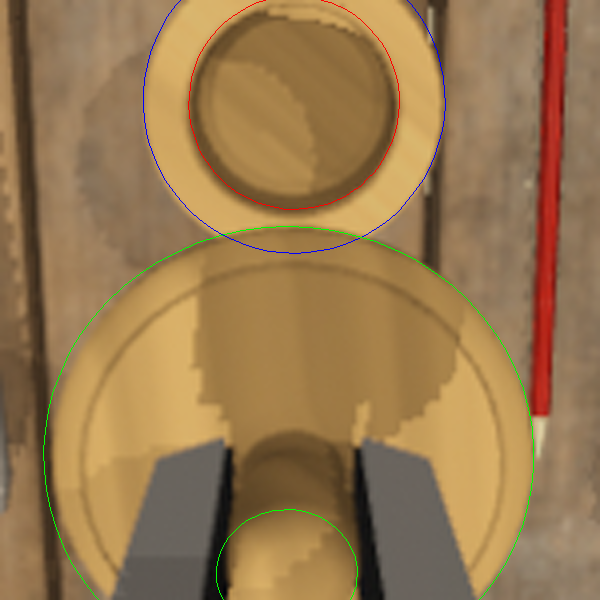

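The box and lid match the circles, with the mouth about 1 mm toward -y. Target TCP is (0.460,-0.043).

{"name": "servo_tool", "arguments": {"plan": [[0.3,0.01,0,0,0,0,10],[0.52,0.01,0,0,0,0,10],[0.52,0.01,0.2,0,0,0,10],[0.52,0.01,0.5,0,0,0,10],[0.52,0.01,0.8,0,0,0,10],[0.52,0.01,0.9,0,0,0,10],[0.52,0.01,0.9,0,0,0,10],[0.52,0.01,0.9,0,0,0,10]]}}

```text
time: 34.13
tool_pos: [0.4606, -0.0408, 0.1397]
ee_rot: [-3.141, -0.001, 1.571]
wrist_force: [0.9, 0.8, -0.4]
width: 0.0195
finger_force: 30.0
```

{"name": "servo_tool", "arguments": {"plan": [[0,0,0.15,0,0,0,10],[0,0,0.25,0,0,0,10],[0,0,0.32,0,0,0,10],[0,0,0.36,0,0,0,10],[0,0,0.38,0,0,0,10],[0,0,0.38,0,0,0,10],[0,0,0.38,0,0,0,10]]}}

```text
time: 34.72
tool_pos: [0.4609, -0.0419, 0.1019]
ee_rot: [3.141, 0.0, 1.57]
wrist_force: [1.3, 0.1, -1.3]
width: 0.0197
finger_force: 30.0
```

{"name": "servo_tool", "arguments": {"plan": [[-0.01,-0.005,0.03,0,0,0,10],[-0.01,-0.005,0.06,0,0,0,10],[-0.01,-0.005,0.08,0,0,0,10],[-0.01,-0.005,0.095,0,0,0,10],[-0.01,-0.005,0.105,0,0,0,10],[-0.01,-0.005,0.105,0,0,0,10],[-0.01,-0.005,0.105,0,0,0,10]]}}

```text
time: 35.3
tool_pos: [0.46, -0.0428, 0.0913]
ee_rot: [-3.141, 0.0, 1.57]
wrist_force: [-2.8, 0.3, 2.4]
width: 0.0198
finger_force: 30.0
```

Light contact at home height. Releasing and rising, then I check every box.

{"name": "servo_tool", "arguments": {"plan": [[0,0,0,0,0,0,40],[0,0,0,0,0,0,40],[0,0,0,0,0,0,40],[0,0,0,0,0,0,40],[0,0,0,0,0,0,40],[0,0,-0.3,0,0,0,40],[0,0,-0.6,0,0,0,40],[0,0,-1,0,0,0,40],[0,0,-1,0,0,0,40]]}}

```text
time: 36.05
tool_pos: [0.464, -0.0436, 0.1994]
ee_rot: [3.127, 0.003, 1.57]
wrist_force: [1.4, -0.4, 1.4]
width: 0.0397
finger_force: 0.0
```

{"name": "servo_tool", "arguments": {"plan": [[0,0,-0.4,0,0,0,40],[0,0,-0.8,0,0,0,40],[0,0,-1,0,0,0,40],[0,0,-1,0,0,0,40],[0,0,-1,0,0,0,40]]}}

```text
time: 36.47
tool_pos: [0.4608, -0.043, 0.2923]
ee_rot: [3.138, 0.001, 1.57]
wrist_force: [-0.0, 0.8, -0.5]
width: 0.0396
finger_force: 0.0
```

Run:
```python
from h import *
o=robot.get_obs();w=robot.snapshot("wrist")[:,:,::-1].copy()
s=robot.snapshot("side")[:,:,::-1].copy()
print(o["tool_pos"],o["width"],o["wrist_force"])
G=(0,255,0);B=(255,0,0)
f=lambda x,y,z,d:overlay(s,"side",o,[(x,y,z+.008,d,B),(x,y,z+.048,.02,G)],*proj("side",[[x,y,z]],o)[0],60,6)[:300,:360]
L=[f(.4395,-.245,.062,.056),f(.646,-.141,.08,.066),f(.644,.111,.07,.076),f(.46,-.043,.056,.086)]
m=np.vstack([np.hstack([L[0],L[1]]),np.hstack([L[2],L[3]])])
cv2.imwrite("pics/fin.png",m)
```

```text
[ 0.46080324 -0.0429593   0.29230901] 0.03957791894990664 [-0.01692074  0.8372024  -0.53202095]
```

View pics/fin.png

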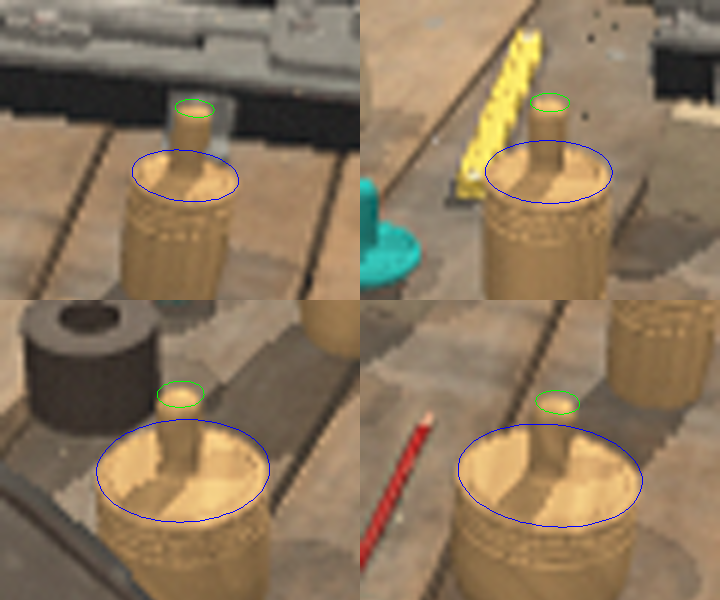

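All four lids sit flush and level, with each disc matching its box, so I'm handing in.

```bash
python3 -c "
from bench import robot
print(robot.close_job())"
```

```text
the job is handed in; nothing more can be done
None
```

All four lids are home on their own boxes, seen flush in the final side view. Lid d waited on the cork board in between, and the job was handed in at about 37 s with no verdict shown.

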